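# Draw down the bench locker's flap with the hook pole

### The arm

A 6-joint arm with a two-finger parallel gripper is mounted at the origin on the work surface. World frame = base frame: x ahead of the robot, y to its left, z up, the work surface at z = 0. Lengths are in m, angles in rad, forces in N, time in s.
With the tool pointing down it reaches from about 0.425 to 1.125 m from the base axis. Payload 14.9 kg.
Tool frame: the origin (TCP) lies midway between the tips of the shut fingers; the grasp point (between the pads) lies 19 mm behind it; x points along the fingers, y is the direction in which the jaws open and shut, and the axes are right-handed (so a half turn about x gives the same grasp; the last joint's range is limited). The gripper opens to 91 mm and grips with 3 to 60 N. Pads are 32 mm wide; open, the fingers measure 118 mm over their backs; the gripper's body (76 mm by 178 mm) begins 60 mm behind the grasp point.
Start: joints at [1.237, 0.379, 1.734, -0, 1.028, -0.033], TCP at [0.207, 0.669, 0.214] pointing down, gripper open.
Joint ranges: [-2.77, 2.77], [-0.74, 2.19], [0, 2.66], [-1.06, 4.2], [0.31, 2.87], [-3.08, 3.08]. Speed limits (rad/s): [1.89, 1.89, 2.39, 3.14, 3.14, 3.14].

### API

Orientations are given as [roll, pitch, yaw] about the fixed x, y, z axes, in that order (R = Rz(yaw) Ry(pitch) Rx(roll)).
In Python, from rig import reach, move_straight, set_joints, gripper_to, dwell, inverse_kinematics, state, snapshot, camera_model, IKError, sign_off gives the robot as it stands. Calls block until the motion is done:
- reach(position, orientation): joint-space move of the TCP to a pose.
- move_straight(position, orientation=None, rate=0.15, f_stop=None): straight line of the TCP; orientation=None keeps the orientation; rate is the mean speed in m/s. With f_stop (N) it stops when the force on the tool has changed by that much, and returns True; else False.
- set_joints(angles): joint-space move.
- gripper_to(opening): finger opening in m; the grip force is fixed at half the most; returns when the fingers have stopped.
- dwell(seconds).
- inverse_kinematics(position, orientation): joint angles nearest the present ones, or None.
- state(): the state.
- snapshot(name): name is "side" or "top"; returns (picture, depth): 420x560x3 uint8, red, green, blue; 420x560 float32, m along the optical axis (not along the pixel's ray), 0 where there is no reading.
- camera_model(name): a dict with "fx", "fy", "cx", "cy" (pixels), "extrinsics" (4x4, takes a point from world to camera coordinates). Camera axes: x right, y up, looking along -z (the intrinsics and any distortion apply to the point x, -y, -z); pixel columns grow to the right and rows downward; lengths in m; the calibration is good to about 2 mm. A picture is of the moment at which its call begins. camera_model takes no time and is no camera call.
A pose or a line that the arm cannot do raises IKError and nothing moves.
- sign_off(): hands the job in, once; it reports no verdict.
The state is a dict: "time_s": time; "joints": joint angles; "qd": joint speeds; "effort": joint torques, N m; "eef_pos": TCP position; "ee_rot": TCP orientation; "ft_force": force on the tool from outside, world axes, zero at the start; "ft_torque": the same for the moment, N m; "finger_gap": finger opening in m.
Only numpy, scipy, OpenCV 4.12 (cv2) and the standard library are available. Lean on these libraries where they do the work, as an engineer would, in place of code of your own. Each camera call takes 0.05 s, during which the arm holds its last target.

### The job

Take the hook pole from its rests, catch its hook in the pull eye at the top of the locker's flap and draw the flap gently down as far as it will go; then unhook and lay the pole back in its two rests the way it lay before. Open the flap with the hook only, never pressing the pole harder than about 20 N (2 kg) against the locker, keep the gripper off the locker, and leave the tin, the bearing and the bottle where they stand.

Things in the scene. Friction and masses are not known exactly. Their poses are not given: they have to be found in the camera images.
- locker: Grey sheet-metal locker fixed on the bench, 200 deep (its x) x 260 wide (its y) x 275 mm high; origin at the centre of its underside. Its front looks along its -x; +x is straight into it. The upper half of the front is a dark flap hinged along its lower edge. A tin stands on its top, near the back.
- flap_hinge (a point): Middle of the flap's hinge line, which runs along the locker's y: x = -102, y = 0, z = 130 mm in the locker's frame. Axes as the locker's, turning with the flap. The flap rises 135 mm from here, is 256 mm wide and 12 mm thick; its front face is 12 mm in front (-x) of this line.
- flap (a joint): Angle of the flap, rad: 0 shut (upright), growing as its top swings out to the front and down; a stop ends it at 0.95. The hinge is stiff (friction about 0.45 N m, flap 0.35 kg): the flap stays where it is left. The eye takes 3 to 6 N to move along its arc, but 15 N or more near the end if the hook does not sink with it and drags upwards in the eye.
- strip (a point): Mid travel of the pull eye, moving with the flap: 132 mm above the hinge line and 38 mm in front of it (26 mm off the flap's face), axes as flap_hinge. The eye, a steel wire loop, rides on a strip on the flap and stands anywhere up to 30 mm either side (y) of here: where is NOT measured, it must be felt for or seen. It is stiff to slide (6 N).
- strip_left (a point): Where the middle of the eye's hole would be at the +y end of its travel (30 mm from strip). The eye is a flat closed loop sticking straight out of the flap, level when the flap is shut: the hook's leg enters from above. Wire 5 mm thick; hole 11 mm wide (y), 26 mm long (x); 21 mm wide over its side wires; its front wire ends 18 mm in front of the hole's middle.
- strip_right (a point): The same at the -y end of its travel (30 mm from strip). Beside the eye nothing stands out from the flap's face but the 4 mm strip, so the hook's leg can be lowered there and slid sideways until it meets the eye's side wire. Drawn open, the hole is roomy enough for the leg to stay upright all the way to the stop.
- pole: The hook pole, 0.16 kg: a 7 mm round steel rod along its x, level in its rests at the start. Wooden handle 90 long, 18 wide (y), 20 mm high (z) about the origin (handle centre, near the balance point); 20 mm ball at the back end (x = -97 mm); at x = +125 mm a leg of the same rod is bent straight down (-z), ending round 34 mm below the rod's axis.
- hook_tip (a point): The lower end of the pole's leg: x = +125 mm, z = -34 mm in the pole's frame; axes as the pole's.
- rests: Fixed stand: plywood base 200 x 70 x 10 mm, origin at the centre of its underside; two steel V-forks at x = +-66 mm, open upwards, 44 mm wide at the top, arms up to 96 mm. The pole lies in them along the stand's x, rod axis 76 mm above the bench, handle between the forks (17 mm of play along x), hook towards +x with its leg hanging.
- tin: Bystander: a round tin with a white lid, 56 mm across, 90 mm high, standing on the locker's top; origin at its underside.
- bearing: Bystander: a steel bearing ring lying on the bench, 62 mm across, 18 mm high; origin at its underside.
- spray: Bystander: a grey bottle with a red cap standing on the bench, 52 mm across, 160 mm high; origin at its underside.
There are look-alikes about, which are no part of the job. There is more than one size of the rests; the job needs the smallest.

How it is judged:
By the outcome, as a careful person would: the job done as asked, in the order asked, and still so for the second after the job is handed in, with the robot touching nothing.
It also fails if it takes over 72 s, if anything falls off the work surface, if the arm or the gripper's body presses on something with over 40 N, if the wrist force passes 120 N, or if a joint passes its speed limit or range.

## Working session

There is one attempt and no reset: what is moved stays moved. The work goes in short steps, each a Python script; the robot and the scene stay as the last script left them, time stands still between calls to the robot, and variables do not carry over. Pictures are saved under pics/ and viewed, and the job is handed in when it is done.

```bash
ls; mkdir -p pics; python3 - <<'E'
from rig import *
import cv2,numpy as np
for n in("side","top"):
    p,d=snapshot(n); cv2.imwrite(f"pics/{n}0.png",p[:,:,::-1]); np.save(f"{n}0.npy",d)
    c=camera_model(n); print(n,{k:np.round(v,4).tolist() if k!='name' else v for k,v in c.items() if not isinstance(v,str)}, (d>0).mean())
s=state();print(s)
E
```

```text
pics
side {'fx': 412.259, 'fy': 412.259, 'cx': 285.7674, 'cy': 206.7136, 'extrinsics': [[0.2607, 0.9654, 0.0014, -0.1668], [-0.7776, 0.2091, 0.593, 0.2983], [0.5722, -0.1557, 0.8052, -1.7504], [0.0, 0.0, 0.0, 1.0]]} 0.9958205782312926
top {'fx': 514.9724, 'fy': 514.9724, 'cx': 281.9346, 'cy': 209.3369, 'extrinsics': [[-0.0087, -0.9998, -0.0175, 0.064], [0.9872, -0.0114, 0.1593, -0.5393], [-0.1595, -0.0159, 0.9871, -1.4155], [0.0, 0.0, 0.0, 1.0]]} 0.9959736394557823
{'time_s': 0.1, 'joints': array([ 1.23667756e+00,  3.79346410e-01,  1.73470471e+00, -7.17538310e-06,
        1.02851538e+00, -3.33029099e-02]), 'qd': array([-0.00234553, -0.00393953, -0.00146388, -0.00083795,  0.00031859,
        0.00057818]), 'effort': array([ 4.26732819e-03, -7.65037179e+01, -4.35299206e+01,  6.53633312e-02,
        3.97615554e-02, -5.10207974e-05]), 'eef_pos': array([0.20730418, 0.66823407, 0.21336939]), 'ee_rot': array([-1.59779198,  1.56982247, -1.89860412]), 'ft_force': array([-0.36023562,  0.57178117,  0.16089948]), 'ft_torque': array([-0.01121453,  0.07138654,  0.05376908]), 'finger_gap': 0.0908250009094122}
```

View pics/side0.png

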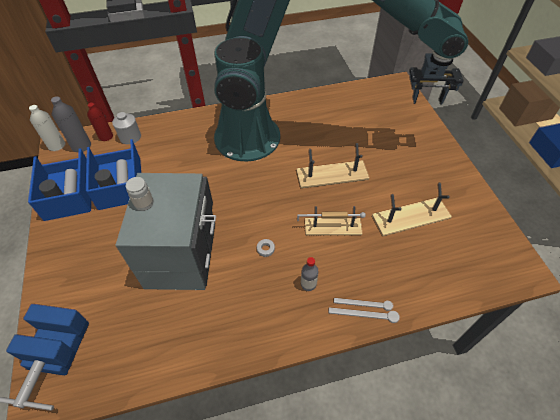

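View pics/top0.png

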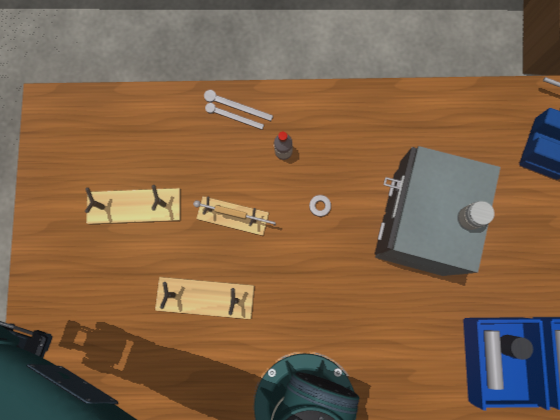

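Three stands, in the top view: (133,206) long, (205,299) medium, (233,215) the shortest and the one carrying the pole; the last fits. I'll enlarge it to confirm, along with the locker's eye.

```bash
python3 - <<'E'
import cv2,numpy as np
t=cv2.imread("pics/top0.png"); s=cv2.imread("pics/side0.png")
a=cv2.resize(t[185:245,180:290],None,fx=6,fy=6,interpolation=cv2.INTER_CUBIC)[:300,:660]
cv2.imwrite("pics/c_rest.png",cv2.resize(t[185:245,180:290],(770,420),interpolation=cv2.INTER_CUBIC))
cv2.imwrite("pics/c_lock.png",cv2.resize(t[140:280,360:510],(600,560),interpolation=cv2.INTER_CUBIC))
cv2.imwrite("pics/c_side.png",cv2.resize(s[165:295,110:390],(784,364),interpolation=cv2.INTER_CUBIC))
E
```

```text
(no output)
```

View pics/c_rest.png

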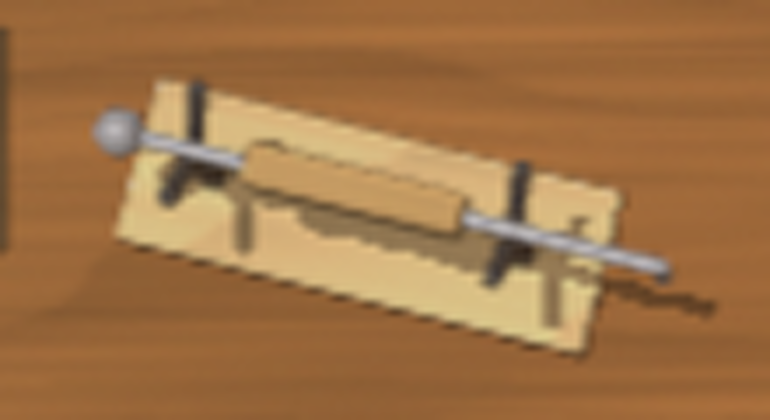

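View pics/c_lock.png

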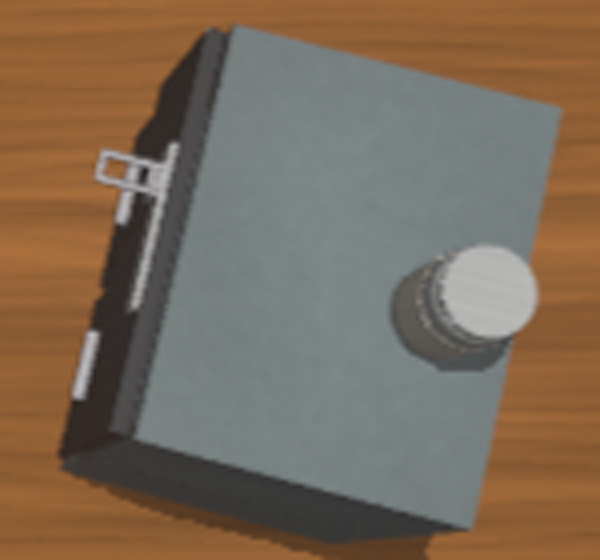

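View pics/c_side.png

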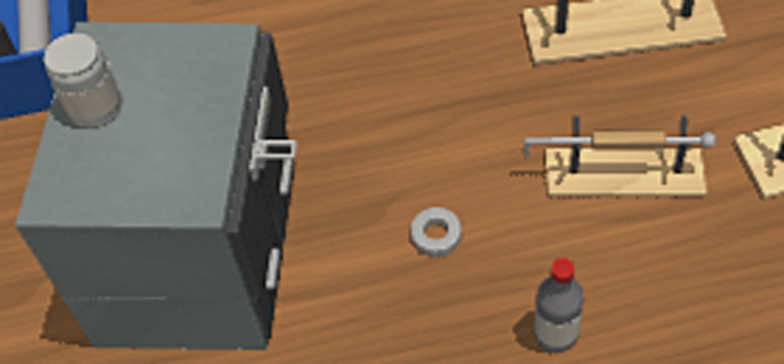

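The crops confirm it: the shortest stand, with the ball at upper left (crop 117,130), handle between the forks, and leg end at right (crop 665,270). The eye stands near the upper (+y) end of the strip at crop (130,170). Now I'll measure.

```bash
cat > h.py <<'E'
import numpy as np,cv2
from rig import *
def cam(n):
    c=camera_model(n);E=np.array(c["extrinsics"]);return c,E[:3,:3],E[:3,3]
def cloud(n,d):
    c,R,t=cam(n);v,u=np.mgrid[0:d.shape[0],0:d.shape[1]]
    P=np.stack([(u-c["cx"])/c["fx"]*d,-(v-c["cy"])/c["fy"]*d,-d],-1)
    return (P-t)@R
def ray(n,u,v,z):
    c,R,t=cam(n);o=-R.T@t;r=R.T@np.array([(u-c["cx"])/c["fx"],-(v-c["cy"])/c["fy"],-1.]);return o+r*(z-o[2])/r[2]
def proj(n,P):
    c,R,t=cam(n);p=np.atleast_2d(P)@R.T+t;return np.c_[c["cx"]-c["fx"]*p[:,0]/p[:,2],c["cy"]+c["fy"]*p[:,1]/p[:,2]]
E
python3 - <<'E'
from h import *
c=camera_model("top");print([k for k in c], c.get("distortion"))
for n in("top","side"):
    d=np.load(n+"0.npy");P=cloud(n,d);img=cv2.imread(f"pics/{n}0.png")
    z=P[...,2];print(n,"bench z",np.median(z[(np.hypot(P[...,0]-.6,P[...,1])<.3)&(abs(z)<.02)]))
    m=(abs(z-.275)<.006)&(abs(P[...,1]+.3)<.3)&(abs(P[...,0]-.5)<.4)
    k,lab,st,ce=cv2.connectedComponentsWithStats(m.astype(np.uint8));i=1+np.argmax(st[1:,4]);q=P[lab==i]
    r=cv2.minAreaRect(q[:,:2].astype(np.float32));print("locktop",r,np.median(q[:,2]));print(cv2.boxPoints(r))
    for nm,lo,hi in(("tin",.355,.375),("eye",.25,.27)):
        q=P[(z>lo)&(z<hi)&(abs(P[...,1]+.3)<.3)&(abs(P[...,0]-.5)<.4)]
        print(nm,len(q),q.mean(0),q[:,0].min(),q[:,0].max(),q[:,1].min(),q[:,1].max())
    m=(z>.065)&(z<.1)&(P[...,0]>.35)&(P[...,0]<.75)&(P[...,1]>-.05)&(P[...,1]<.35)
    q=P[m];print("pole-ish",len(q)); vv,uu=np.where(m);print(uu.min(),uu.max(),vv.min(),vv.max())
E
```

```text
['fx', 'fy', 'cx', 'cy', 'extrinsics'] None
top bench z 0.0009779746392969348
locktop ((0.5022996664047241, -0.3355255126953125), (0.20245793461799622, 0.2618204355239868), 74.16309356689453) 0.2754263317939809
[[ 0.34873313 -0.3971867 ]
 [ 0.60061544 -0.46863747]
 [ 0.6558662  -0.27386433]
 [ 0.4039839  -0.20241356]]
tin 557 [ 0.42408142 -0.33199719  0.36468852] 0.10005027227839226 0.5018647426253007 -0.4079278802998206 -2.8836997346929886e-05
eye 1007 [ 0.51177776 -0.24227854  0.26433345] 0.10084364471516316 0.6546605700515209 -0.4572919090912093 -0.0033003943464854227
pole-ish 545
193 291 135 225
side bench z -0.0006692678856595126
locktop ((0.5015961527824402, -0.3366333246231079), (0.2016165405511856, 0.2652253210544586), 74.14515686035156) 0.27400320364666536
[[ 0.34648758 -0.3973766 ]
 [ 0.6016229  -0.46983647]
 [ 0.6567047  -0.27589005]
 [ 0.40156943 -0.20343018]]
tin 378 [ 0.36134048 -0.27133617  0.36360197] 0.1002273652628502 0.5033004434400847 -0.40976164396215964 -1.7803948592162365e-06
eye 979 [ 0.52488988 -0.26217687  0.26228917] 0.10025399309514334 0.6573283613541491 -0.46864451058902423 -0.0006030033873745465
pole-ish 415
297 364 206 282
```

```bash
cat >> h.py <<'E'
LC=np.array([.502,-.336]);LY=np.radians(-105.85)
def Rz(a):return np.array([[np.cos(a),-np.sin(a),0],[np.sin(a),np.cos(a),0],[0,0,1]])
def w2l(P):return (np.asarray(P)-[*LC,0])@Rz(LY)
def l2w(p):return np.asarray(p)@Rz(LY).T+[*LC,0]
E
python3 - <<'E'
from h import *
for n in("top","side"):
    d=np.load(n+"0.npy");P=cloud(n,d);img=cv2.imread(f"pics/{n}0.png");L=w2l(P)
    m=(L[...,0]<-.119)&(L[...,0]>-.18)&(abs(L[...,1])<.12)&(L[...,2]>.24)&(L[...,2]<.28)
    print(n,"eye");
    for v,u in zip(*np.where(m)):print((u,v),np.round(L[v,u]*1000).astype(int),img[v,u])
E
```

```text
top eye
(np.int64(385), np.int64(177)) [-158   37  265] [ 99 122 154]
(np.int64(386), np.int64(177)) [-155   38  263] [122 132 149]
(np.int64(385), np.int64(178)) [-157   34  266] [147 152 166]
(np.int64(386), np.int64(178)) [-154   36  263] [174 172 175]
(np.int64(387), np.int64(178)) [-152   35  266] [172 169 173]
(np.int64(388), np.int64(178)) [-149   38  260] [171 169 173]
(np.int64(389), np.int64(178)) [-147   37  264] [150 154 162]
(np.int64(390), np.int64(178)) [-145   38  265] [122 133 152]
(np.int64(384), np.int64(179)) [-158   32  263] [ 87 109 142]
(np.int64(385), np.int64(179)) [-157   32  267] [150 151 158]
(np.int64(386), np.int64(179)) [-154   33  263] [135 135 141]
(np.int64(387), np.int64(179)) [-151   34  263] [ 94 105 122]
(np.int64(388), np.int64(179)) [-149   34  264] [122 127 140]
(np.int64(389), np.int64(179)) [-147   34  266] [150 149 156]
(np.int64(390), np.int64(179)) [-144   36  261] [165 164 168]
(np.int64(391), np.int64(179)) [-142   36  263] [171 170 174]
(np.int64(392), np.int64(179)) [-140   36  265] [168 167 171]
(np.int64(393), np.int64(179)) [-138  
[... 9121 characters left out ...]
[-151   39  266] [192 194 197]
(np.int64(213), np.int64(220)) [-153   39  265] [188 190 192]
(np.int64(214), np.int64(220)) [-156   37  263] [206 206 204]
(np.int64(202), np.int64(221)) [-121   38  259] [110 112 114]
(np.int64(203), np.int64(221)) [-122   35  254] [109 112 113]
(np.int64(204), np.int64(221)) [-123   28  245] [102 103 106]
(np.int64(202), np.int64(222)) [-120   38  254] [83 84 85]
(np.int64(203), np.int64(222)) [-123   39  255] [85 87 89]
(np.int64(204), np.int64(222)) [-123   31  244] [73 75 75]
(np.int64(202), np.int64(223)) [-119   39  250] [90 92 93]
(np.int64(203), np.int64(223)) [-122   39  250] [ 98  99 101]
(np.int64(203), np.int64(224)) [-122   40  246] [109 110 113]
```

```bash
python3 - <<'E'
from h import *
for n in("top","side"):
    d=np.load(n+"0.npy");P=cloud(n,d);img=cv2.imread(f"pics/{n}0.png").astype(int)
    z=P[...,2];m=(z>.045)&(z<.1)&(P[...,0]>.4)&(P[...,0]<.64)&(P[...,1]>-.05)&(P[...,1]<.3)
    k,lab,st,ce=cv2.connectedComponentsWithStats(m.astype(np.uint8),connectivity=8)
    for i in range(1,k):
        if st[i,4]>15: print(n,i,st[i],P[lab==i].mean(0).round(4))
    # steel (bright, low sat) & height 70-84 ; handle: wood colour & z>.08
    sat=img.max(2)-img.min(2);br=img.mean(2)
    mh=m&(sat>50)&(z>.078);mr=m&(sat<35)&(br>110)&(z>.06)
    for nm,mm in(("handle",mh),("steel",mr)):
        q=P[mm];r=cv2.minAreaRect(q[:,:2].astype(np.float32));print(n,nm,len(q),np.round(q.mean(0),4),np.round(r[0],4),np.round(r[1],4),r[2],"z",np.percentile(q[:,2],[5,50,95]).round(4))
        print(np.round(cv2.boxPoints(r),4).tolist())
    q=P[mr|mh]; l=cv2.fitLine(q[:,:2].astype(np.float32),cv2.DIST_HUBER,0,.01,.01).ravel();print("line",l,np.degrees(np.arctan2(l[1],l[0])))
    dr=l[:2]*(-1 if l[1]>0 else 1);print("extent along",np.sort((q[:,:2]-l[2:])@dr)[[0,1,-2,-1]], "handle ext",np.percentile((P[mh][:,:2]-l[2:])@dr,[0,2,98,100]),l[2:])
    # base
    mb=(z>.005)&(z<.016)&(sat>40)&(br>150)&(P[...,0]>.4)&(P[...,0]<.64)&(P[...,1]>-.05)&(P[...,1]<.3)
    k,lab,st,ce=cv2.connectedComponentsWithStats(mb.astype(np.uint8));q=P[mb];r=cv2.minAreaRect(q[:,:2].astype(np.float32));print("base",len(q),r)
E
```

```text
top 1 [195 197  81  29 470] [0.5273 0.1982 0.0833]
top handle 222 [0.5287 0.2018 0.0865] [0.5263 0.1819] [0.1844 0.048 ] 78.0992660522461 z [0.0812 0.0866 0.0918]
[[0.4837000072002411, 0.0966000035405159], [0.5307000279426575, 0.08669999986886978], [0.5687999725341797, 0.2671999931335449], [0.5217999815940857, 0.27709999680519104]]
top steel 127 [0.5269 0.1936 0.0803] [0.5277 0.1893] [0.2269 0.0145] 76.61421966552734 z [0.0741 0.0803 0.0864]
[[0.4943999946117401, 0.08060000091791153], [0.5084999799728394, 0.07729999721050262], [0.5609999895095825, 0.2980000078678131], [0.5468999743461609, 0.3012999892234802]]
line [0.2520082  0.9677251  0.52802604 0.19884114] 75.40362
extent along [-0.10419931 -0.10319348  0.12222945  0.12283383] handle ext [-0.07624544 -0.07430811  0.05756896  0.10944886] [0.52802604 0.19884114]
base 769 ((0.5295241475105286, 0.203450009226799), (0.19594398140907288, 0.06854210793972015), 75.6512451171875)
side 1 [297 206  68  16 345] [0.5313 0.196  0.0784]
side handle 123 [0.5326 0.2001 0.0838] [0.5267 0.1837] [0.2187 0.0201] 72.53192901611328 z [0.0797 0.0835 0.0885]
[[0.48429998755455017, 0.08240000158548355], [0.5034000277519226, 0.0763000026345253], [0.569100022315979, 0.2849999964237213], [0.5498999953269958, 0.29100000858306885]]
side steel 90 [0.53   0.1943 0.0789] [0.5286 0.1886] [0.2295 0.0149] 75.75131225585938 z [0.0739 0.0786 0.0841]
[[0.49309998750686646, 0.07919999957084656], [0.5074999928474426, 0.0754999965429306], [0.5640000104904175, 0.29789999127388], [0.5496000051498413, 0.30160000920295715]]
line [0.2606171  0.96544224 0.53149736 0.1976263 ] 74.89331
extent along [-0.10532799 -0.10509796  0.12417549  0.12425296] handle ext [-0.09491652 -0.04652633  0.04066584  0.12417549] [0.53149736 0.1976263 ]
base 561 ((0.532248854637146, 0.20305266976356506), (0.19894999265670776, 0.06924601644277573), 74.26680755615234)
```

Stand base measures about 198 x 69 mm at (0.531, 0.203), yaw −105°, which matches 200 x 70. The pole's handle centre is about (0.530, 0.1996) with its rod at z≈0.077. The locker top is 202 x 262 mm at z 0.275. Both views put the eye at locker y≈+28 mm, with its front at −158 mm as expected. Next is an IK check of the whole plan.

```bash
cat >> h.py <<'E'
PC=np.array([.5301,.1996]);PY=np.radians(-105.)
EYE_Y=.028
def W(th):  # front wire centre, locker frame
    c,s=np.cos(th),np.sin(th);a,b=-.0535,.132
    return np.array([-.102+a*c-b*s,EYE_Y,.130+b*c+a*s])
def tip_for(th,D=.016,gap=.006): return W(th)+[gap,0,-D]
OFF=np.array([.125,0,-.034])    # hook tip rel. to grasp point, pole frame
def tcp_for_tip(tip_l,off=None):  # tip in locker frame -> TCP world, pole yaw=LY
    g=l2w(np.asarray(tip_l))-Rz(LY)@(OFF if off is None else off); return g-[0,0,.019]
E
python3 - <<'E'
from h import *
for flip in(0,np.pi):
    for nm,p,y in[("rest",[*PC,.057],PY),("above",[*PC,.2],PY),("eyehi",tcp_for_tip(tip_for(0)+[.0095,0,.06]),LY),("in",tcp_for_tip(tip_for(0)),LY),("mid",tcp_for_tip(tip_for(.5)),LY),("end",tcp_for_tip(tip_for(.95)),LY)]:
        q=inverse_kinematics(list(p),[0,np.pi/2,y+flip]);print(flip,nm,np.round(p,3),None if q is None else np.round(q,2))
for nm,uv,z in(("bottle",(283,136),.16),("bearing",(320,206),.018)):print(nm,ray("top",*uv,z),w2l(ray("top",*uv,z)))
E
```

```text
0 rest [0.53  0.2   0.057] [ 0.32  0.41  2.05 -0.    0.68  0.58]
0 above [0.53 0.2  0.2 ] [ 0.32  0.19  2.01 -0.    0.94  0.58]
0 eyehi [ 0.601 -0.089  0.321] [-0.18  0.12  1.85 -0.    1.17  0.09]
0 in [ 0.604 -0.08   0.261] [-0.17  0.18  1.89 -0.    1.06  0.11]
0 mid [ 0.619 -0.025  0.219] [-0.08  0.25  1.9  -0.    0.99  0.2 ]
0 end [0.627 0.002 0.162] [-0.03  0.33  1.91 -0.    0.9   0.24]
3.141592653589793 rest [0.53  0.2   0.057] [ 0.32  0.41  2.05  0.    0.68 -2.56]
3.141592653589793 above [0.53 0.2  0.2 ] [ 0.32  0.19  2.01  0.    0.94 -2.56]
3.141592653589793 eyehi [ 0.601 -0.089  0.321] [-0.18  0.12  1.85  0.    1.17 -3.05]
3.141592653589793 in [ 0.604 -0.08   0.261] [-0.17  0.18  1.89  0.    1.06 -3.03]
3.141592653589793 mid [ 0.619 -0.025  0.219] [-0.08  0.25  1.9   0.    0.99 -2.94]
3.141592653589793 end [0.627 0.002 0.162] [-0.03  0.33  1.91  0.    0.9  -2.9 ]
bottle [0.719218   0.05209976 0.16      ] [-0.43267076  0.10296164  0.16      ]
bearing [ 0.5526187  -0.05091678  0.018     ] [-0.28806933 -0.02916771  0.018     ]
```

```bash
python3 - <<'E'
from h import *
o=[0,np.pi/2,PY]
reach([*PC,.17],o); print(state()["time_s"])
move_straight([*PC,.057],rate=.12,f_stop=8)
s=state();print(s["time_s"],s["eef_pos"],s["ft_force"])
gripper_to(.010)
s=state();print(s["time_s"],s["finger_gap"],s["ft_force"])
for n in("side","top"):
    p,d=snapshot(n);cv2.imwrite(f"pics/{n}1.png",p[:,:,::-1]);np.save(f"{n}1.npy",d)
p=cv2.imread("pics/side1.png");cv2.imwrite("pics/side1c.png",cv2.resize(p[130:270,260:420],(800,600)[:2],interpolation=cv2.INTER_CUBIC))
E
```

```text
2.15
3.2417 [0.53055381 0.19979225 0.05765323] [ 0.23688787 -0.09832879  0.01807479]
4.35 0.018004441979473484 [-5.97822878  1.00265371  3.49804376]
```

View pics/side1c.png

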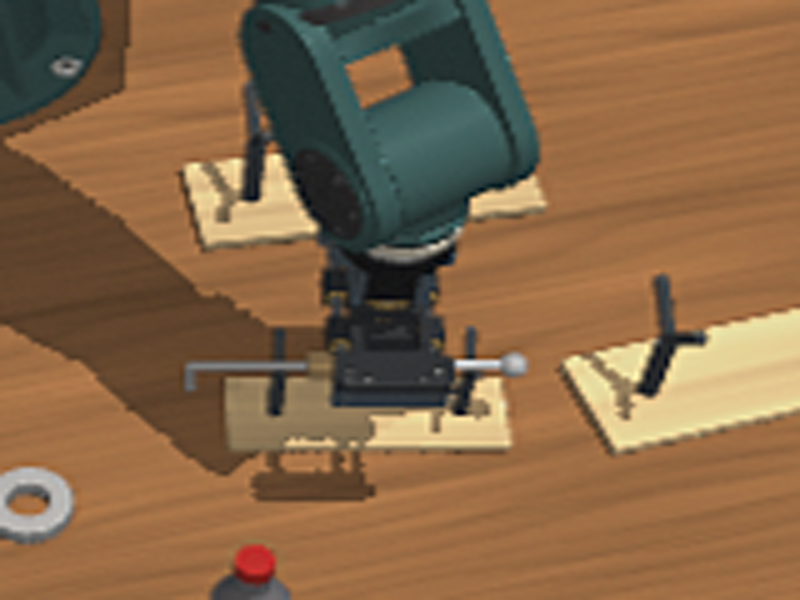

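Gripped: gap 18.0 mm, equal to the handle width. The side crop shows the pole level in the jaws, ball at (515,363), leg end at (190,388). Lifting and going above the eye.

```bash
python3 - <<'E'
from h import *
s=state();e=s["eef_pos"]; 
move_straight([e[0],e[1],.20],rate=.12)
s=state();print(s["time_s"],s["ft_force"],s["ft_torque"])
p=tcp_for_tip([-.142,EYE_Y,.262+.045]); print(p)
reach(list(p+[-0.01,.04,.04]),[0,np.pi/2,LY])
move_straight(list(p),[0,np.pi/2,LY],rate=.1)
dwell(.3)
s=state();print(s["time_s"],s["eef_pos"],s["ft_force"],s["finger_gap"])
for n in("side","top"):
    p,d=snapshot(n);cv2.imwrite(f"pics/{n}2.png",p[:,:,::-1]);np.save(f"{n}2.npy",d)
a=cv2.imread("pics/side2.png");cv2.imwrite("pics/side2c.png",cv2.resize(a[160:260,180:300],(720,600),interpolation=cv2.INTER_CUBIC))
a=cv2.imread("pics/top2.png");cv2.imwrite("pics/top2c.png",cv2.resize(a[130:230,320:440],(720,600),interpolation=cv2.INTER_CUBIC))
E
```

```text
5.7917 [-0.39325759 -0.12929753 -2.06034595] [-0.09964392  0.04451783 -0.00374726]
[ 0.60185844 -0.08679869  0.322     ]
7.975 [ 0.60192241 -0.08661892  0.3223788 ] [-1.17964845  0.01754071 -1.90878152] 0.01782082624365149
```

View pics/side2c.png

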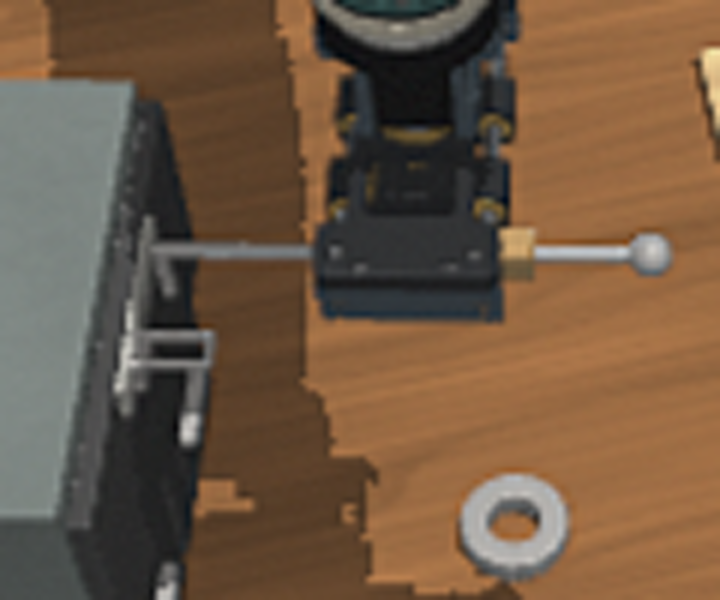

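View pics/top2c.png

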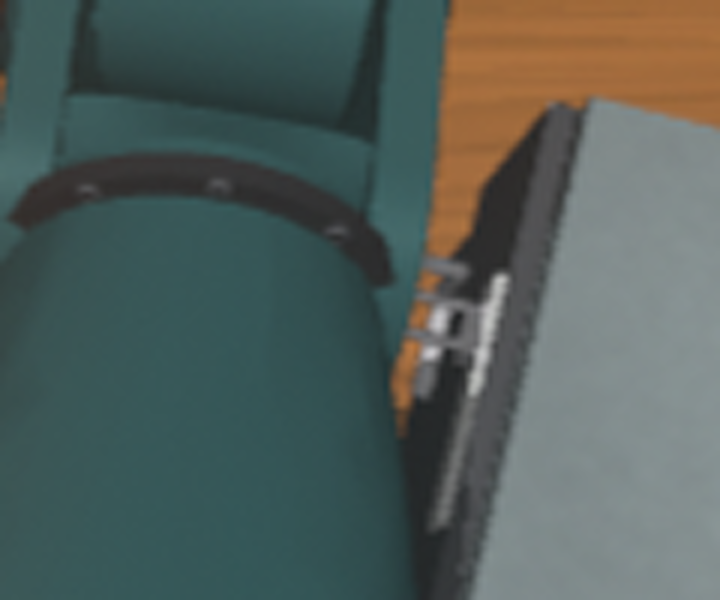

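```bash
python3 - <<'E'
from h import *
e=state()["eef_pos"]; g=e+[0,0,.019]
tip=g+Rz(LY)@OFF; el=g+Rz(LY)@[.125,0,0]; ball=g+Rz(LY)@[-.097,0,0]; eye=l2w([-.140,EYE_Y,.262]); fw=l2w([-.158,EYE_Y,.262])
print("tip L",w2l(tip))
for n,o in(("side",(180,160)),("top",(320,130))):
    for nm,P in(("tip",tip),("elbow",el),("ball",ball),("eye",eye),("eyefront",fw)):
        uv=proj(n,P)[0]; print(n,nm,uv.round(1),"crop",((uv-o+.5)*6-.5).round(0))
P=cloud("side",np.load("side2.npy"));
L=w2l(P)
# steel pole pts
a=cv2.imread("pics/side2.png").astype(int);sat=a.max(2)-a.min(2)
m=(L[...,0]<-.11)&(L[...,0]>-.45)&(abs(L[...,1]-.03)<.1)&(L[...,2]>.295)&(L[...,2]<.36)&(sat<40)
for v,u in zip(*np.where(m)):
    if v-160<52 and u<212:print((u,v),((np.array([u,v])-(180,160)+.5)*6).astype(int),np.round(L[v,u]*1000).astype(int),a[v,u])
E
```

```text
tip L [-0.14217239  0.02798224  0.30720583]
side tip [207.3 208.2] crop [166. 292.]
side elbow [205.4 200.8] crop [155. 248.]
side ball [287.2 201.8] crop [646. 253.]
side eye [209.  217.5] crop [176. 348.]
side eyefront [215.2 217.6] crop [214. 348.]
top tip [393.8 178.3] crop [445. 292.]
top elbow [396.7 175. ] crop [463. 272.]
top ball [302.  150.3] crop [-106.  124.]
top eye [391.  182.6] crop [428. 318.]
top eyefront [383.7 180.7] crop [385. 306.]
(np.int64(206), np.int64(200)) [159 243] [-144   26  343] [74 76 76]
(np.int64(207), np.int64(200)) [165 243] [-147   27  343] [76 77 78]
(np.int64(208), np.int64(200)) [171 243] [-149   27  343] [76 77 79]
(np.int64(209), np.int64(200)) [177 243] [-153   29  346] [76 76 78]
(np.int64(210), np.int64(200)) [183 243] [-154   25  341] [76 77 78]
(np.int64(205), np.int64(201)) [153 249] [-141   29  341] [111 114 115]
(np.int64(206), np.int64(201)) [159 249] [-144   29  342] [122 124 125]
(np.int64(207), np.int64(201)) [165 249] [-148   33  347] [122 124 125]
(np.int64(208), np.int64(201)) [171 249] [-150   30  344] [122 124 125]
(np.int64(
[... 1041 characters left out ...]
]
(np.int64(206), np.int64(205)) [159 273] [-141   30  325] [92 92 94]
(np.int64(207), np.int64(205)) [165 273] [-145   32  327] [100 101 103]
(np.int64(208), np.int64(205)) [171 273] [-147   29  324] [74 75 75]
(np.int64(206), np.int64(206)) [159 279] [-142   32  323] [61 62 63]
(np.int64(207), np.int64(206)) [165 279] [-144   30  320] [95 96 98]
(np.int64(208), np.int64(206)) [171 279] [-147   32  323] [92 94 95]
(np.int64(207), np.int64(207)) [165 285] [-143   30  316] [94 95 97]
(np.int64(208), np.int64(207)) [171 285] [-146   31  317] [ 99 101 102]
(np.int64(207), np.int64(208)) [165 291] [-142   31  312] [94 96 97]
(np.int64(208), np.int64(208)) [171 291] [-146   32  314] [106 107 109]
```

Tip measured at locker (−144, ~28.3) mm and hole at (−140, ~28), so they line up. Lowering with a force stop.

```bash
python3 - <<'E'
from h import *
off=OFF-[.002,0,0]
o=[0,np.pi/2,LY]
move_straight(list(tcp_for_tip([-.141,EYE_Y,.275],off)),o,rate=.06,f_stop=5)
dwell(.2);f0=state()["ft_force"]
r=move_straight(list(tcp_for_tip([-.141,EYE_Y,.244],off)),o,rate=.03,f_stop=4)
dwell(.2);s=state();print(r,s["time_s"],s["eef_pos"],"tip",w2l(s["eef_pos"]+[0,0,.019]+Rz(LY)@off),s["ft_force"]-f0)
for n in("side","top"):
    p,d=snapshot(n);cv2.imwrite(f"pics/{n}3.png",p[:,:,::-1]);np.save(f"{n}3.npy",d)
a=cv2.imread("pics/side3.png");b=cv2.imread("pics/top3.png")
cv2.imwrite("pics/c3.png",np.hstack([cv2.resize(a[185:245,185:235],(400,480),interpolation=cv2.INTER_CUBIC),cv2.resize(b[150:210,370:420],(400,480),interpolation=cv2.INTER_CUBIC)]))
E
```

```text
False 10.3417 [ 0.60109034 -0.08967027  0.25915123] tip [-0.14102781  0.02804539  0.24415123] [-0.13655942 -0.4259736  -0.10158984]
```

View pics/c3.png

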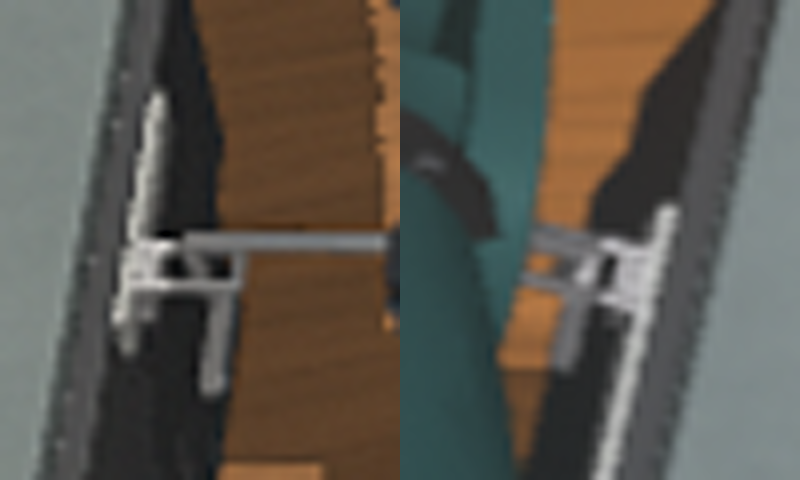

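The side crop shows the leg going down through the loop at (195,265), and there was no contact force. Drawing the flap down along the arc.

```bash
python3 - <<'E'
from h import *
off=OFF-[.002,0,0];o=[0,np.pi/2,LY]
f0=state()["ft_force"]
move_straight(list(tcp_for_tip(tip_for(0),off)),o,rate=.03,f_stop=10)
for th in np.arange(.1,.91,.1):
    r=move_straight(list(tcp_for_tip(tip_for(th),off)),o,rate=.04,f_stop=11)
    s=state();f=Rz(LY).T@(s["ft_force"]-f0);print(round(th,2),r,round(s["time_s"],2),f.round(1),w2l(s["eef_pos"]+[0,0,.019]+Rz(LY)@off).round(4))
    if r or np.linalg.norm(f)>14:print("STOP");break
for n in("side","top"):
    p,d=snapshot(n);cv2.imwrite(f"pics/{n}4.png",p[:,:,::-1]);np.save(f"{n}4.npy",d)
a=cv2.imread("pics/side4.png")
cv2.imwrite("pics/c4.png",cv2.resize(a[170:300,120:290],(782,598),interpolation=cv2.INTER_CUBIC))
E
```

```text
0.1 False 11.39 [ 0.9  0.5 -0.3] [-0.1627  0.0279  0.2398]
0.2 False 11.9 [ 0.4 -0.4 -0.1] [-0.175   0.0279  0.2326]
0.3 False 12.41 [ 0.8 -0.3 -0.4] [-0.1864  0.0279  0.2241]
0.4 False 12.92 [-0.  -0.3 -0.3] [-0.1969  0.0279  0.2145]
0.5 False 13.43 [ 0.8  0.9 -0.7] [-0.2064  0.0278  0.2039]
0.6 False 13.93 [ 0.7 -0.7 -0.6] [-0.2149  0.0278  0.1925]
0.7 False 14.44 [ 0.8  1.1 -0.7] [-0.2221  0.0278  0.1802]
0.8 False 14.95 [ 2.4  0.1 -1. ] [-0.2281  0.0278  0.1673]
0.9 False 15.46 [ 1.9 -0.2 -0.9] [-0.2327  0.0278  0.1538]
```

View pics/c4.png

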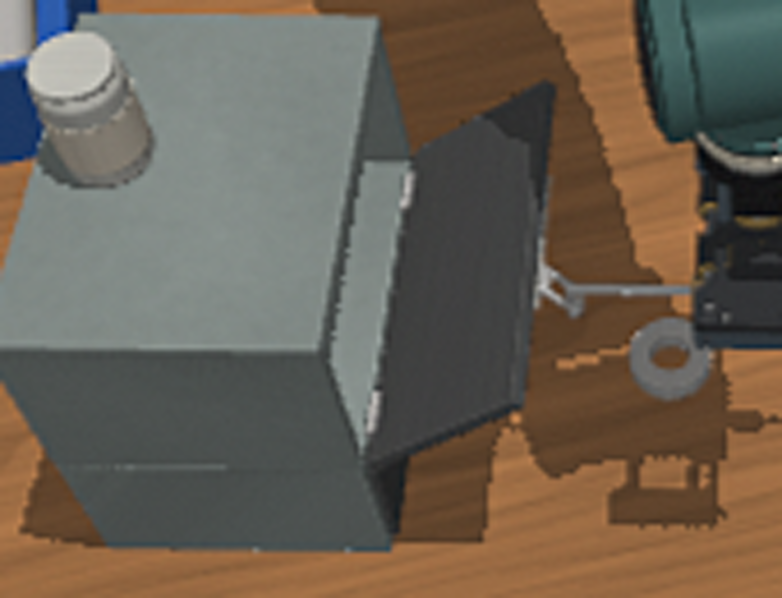

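The flap is following: the crop shows it well down, with the leg still in the eye at (560,285). On to the stop, gently.

```bash
python3 - <<'E'
from h import *
off=OFF-[.002,0,0];o=[0,np.pi/2,LY]
f0=state()["ft_force"]
for th in (.93,.96,.98,1.0,1.02):
    r=move_straight(list(tcp_for_tip(tip_for(th),off)),o,rate=.02,f_stop=7)
    dwell(.15)
    s=state();f=Rz(LY).T@(s["ft_force"]-f0);print(round(th,2),r,round(s["time_s"],2),f.round(1),w2l(s["eef_pos"]+[0,0,.019]+Rz(LY)@off).round(4))
    if r or np.linalg.norm(f)>8:print("STOP");break
for n in("side","top"):
    p,d=snapshot(n);cv2.imwrite(f"pics/{n}5.png",p[:,:,::-1]);np.save(f"{n}5.npy",d)
    P=cloud(n,d);L=w2l(P);
    m=(L[...,0]<-.12)&(L[...,0]>-.21)&(abs(L[...,1]+.04)<.055)&(L[...,2]>.13)&(L[...,2]<.25)
    q=L[m];vx,vz,x,z=cv2.fitLine(q[:,[0,2]].astype(np.float32),cv2.DIST_HUBER,0,.01,.01).ravel();print(n,len(q),"flap angle",np.arctan2(abs(vx),abs(vz)))
a=cv2.imread("pics/side5.png")
cv2.imwrite("pics/c5.png",cv2.resize(a[215:265,225:290],(780,600),interpolation=cv2.INTER_CUBIC))
E
```

```text
0.93 False 16.07 [ 0.6  0.4 -0.2] [-0.2338  0.028   0.15  ]
0.96 False 16.59 [ 0.1 -0.4 -0.3] [-0.2348  0.0279  0.1458]
0.98 False 17.03 [ 1.3  0.5 -1.7] [-0.2354  0.028   0.143 ]
1.0 False 17.48 [3.3 0.4 0.4] [-0.2358  0.0281  0.1404]
1.02 False 17.92 [ 3.8 -0.   1.1] [-0.2363  0.0281  0.1377]
side 717 flap angle 0.9509727
top 1365 flap angle 0.9478661
```

View pics/c5.png

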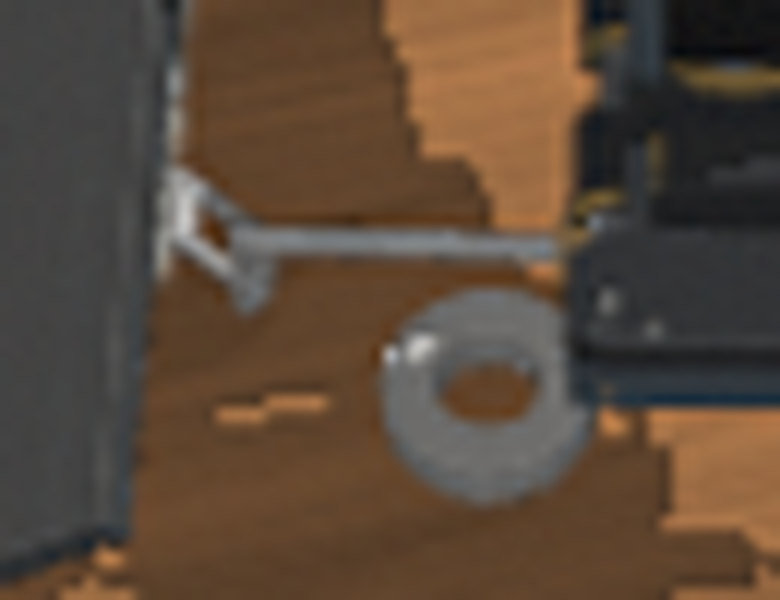

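The flap is at 0.95 rad in both views, and the stop is felt at about 4–6 N. Unhooking: ease inward 3 mm, then straight up.

```bash
python3 - <<'E'
from h import *
off=OFF-[.002,0,0];o=[0,np.pi/2,LY]
w=W(.95);f0=state()["ft_force"]
r1=move_straight(list(tcp_for_tip([w[0]+.0085,EYE_Y,.146],off)),o,rate=.03,f_stop=10)
dwell(.1);s=state();print(r1,Rz(LY).T@(s["ft_force"]-f0))
r2=move_straight(list(tcp_for_tip([w[0]+.0085,EYE_Y,.215],off)),o,rate=.05,f_stop=5)
s=state();print(r2,s["time_s"],Rz(LY).T@(s["ft_force"]-f0))
for n in("side","top"):
    p,d=snapshot(n);cv2.imwrite(f"pics/{n}6.png",p[:,:,::-1]);np.save(f"{n}6.npy",d)
    P=cloud(n,d);L=w2l(P);
    m=(L[...,0]<-.12)&(L[...,0]>-.21)&(abs(L[...,1]+.04)<.055)&(L[...,2]>.13)&(L[...,2]<.25)
    q=L[m];vx,vz,x,z=cv2.fitLine(q[:,[0,2]].astype(np.float32),cv2.DIST_HUBER,0,.01,.01).ravel();print(n,len(q),"flap angle",np.arctan2(abs(vx),abs(vz)))
a=cv2.imread("pics/side6.png")
cv2.imwrite("pics/c6.png",cv2.resize(a[175:265,220:340],(800,600),interpolation=cv2.INTER_CUBIC))
E
```

```text
False [-6.36066931 -0.02974153 -1.31725076]
False 20.1167 [-5.80642966  0.2026196  -1.04562957]
side 706 flap angle 0.94743586
top 1359 flap angle 0.94632715
```

View pics/c6.png

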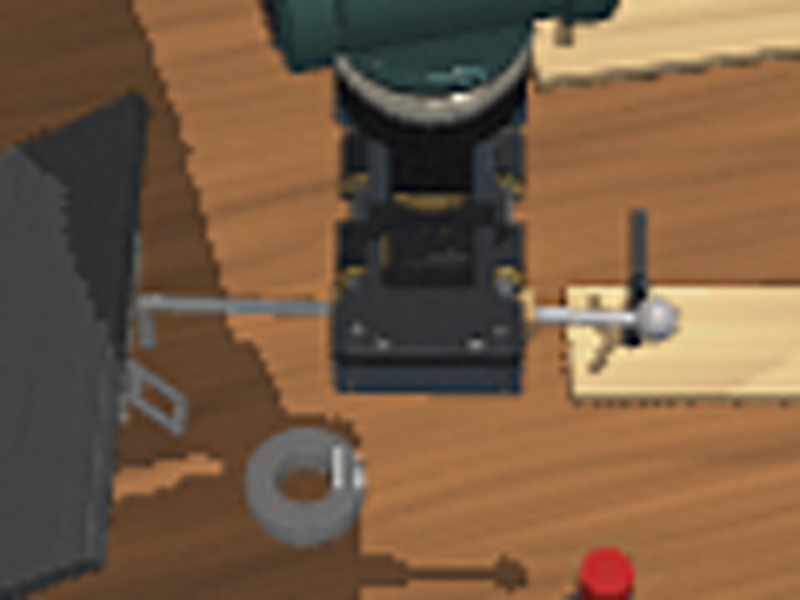

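```bash
python3 - <<'E'
from h import *
e=state()["eef_pos"];g=e+[0,0,.019]
for nm,x in(("elbow",.125),("rod",.09),("rod",.07),("ball",-.097)):
    P=g+Rz(LY)@[x,0,0];uv=proj("side",P)[0];print(nm,uv.round(1),((uv-(220,175)+.5)*6.667).round(0))
L=w2l(cloud("side",np.load("side6.npy")));Q=(cloud("side",np.load("side6.npy"))-g)@Rz(LY)
m=(abs(Q[...,1])<.02)&(abs(Q[...,2])<.015)
for lo,hi in((.11,.13),(.09,.11),(.07,.09),(-.085,-.06),(-.11,-.088)):
    q=Q[m&(Q[...,0]>lo)&(Q[...,0]<hi)];print(lo,hi,len(q),(np.median(q,0)*1000).round(1))
mm=m&(abs(Q[...,1])<.012);print("ext",Q[mm][:,0].min(),Q[mm][:,0].max())
E
```

```text
elbow [240.7 220.5] [141. 307.]
rod [252.8 220.6] [222. 307.]
rod [259.7 220.7] [268. 308.]
ball [317.5 221.4] [653. 312.]
0.11 0.13 26 [121.9   1.7   2.2]
0.09 0.11 21 [100.7   1.4   4.9]
0.07 0.09 16 [81.9  1.9  4.4]
-0.085 -0.06 27 [-72.6   1.6  -1.6]
-0.11 -0.088 37 [-98.1   3.    1.1]
ext -0.10744185047179848 0.12794726135654605
```

Unhooked cleanly, flap staying at ≈0.947. The pole has pitched nose-up about 2° in the grip, with no slip along its length. I'll tilt the tool by 2° to compensate when laying it back.

```bash
python3 - <<'E'
from h import *
dl=.036
o=[0,np.pi/2+dl,PY]
def tcp(g): return list(np.array(g)+.019*(Rz(PY)@[-np.sin(dl),0,-np.cos(dl)]))
gx,gy=.5299,.1998
off=OFF-[.002,0,0]
move_straight(list(tcp_for_tip([-.245,EYE_Y,.27],off)),[0,np.pi/2,LY],rate=.12)
reach(tcp([gx,gy,.19]),o)
move_straight(tcp([gx,gy,.125]),o,rate=.1)
dwell(.3)
s=state();print(s["time_s"],s["eef_pos"],s["ft_force"])
for n in("side","top"):
    p,d=snapshot(n);cv2.imwrite(f"pics/{n}7.png",p[:,:,::-1]);np.save(f"{n}7.npy",d)
g=np.array(s["eef_pos"])-.019*(Rz(PY)@[-np.sin(dl),0,-np.cos(dl)])
Q=(cloud("side",np.load("side7.npy"))-g)@Rz(PY);m=(abs(Q[...,1])<.02)&(abs(Q[...,2])<.015)
for lo,hi in((.11,.13),(.09,.11),(.07,.09),(-.085,-.06),(-.11,-.088)):
    q=Q[m&(Q[...,0]>lo)&(Q[...,0]<hi)];print(lo,hi,len(q),(np.median(q,0)*1000).round(1))
a=cv2.imread("pics/side7.png");cv2.imwrite("pics/c7.png",cv2.resize(a[150:255,270:410],(800,600),interpolation=cv2.INTER_CUBIC))
E
```

```text
22.9 [0.53030629 0.20055435 0.1064562 ] [-0.5905563   0.7651403  -1.69197789]
0.11 0.13 16 [122.    2.1  -1.4]
0.09 0.11 12 [98.6  1.6  0.5]
0.07 0.09 12 [78.9  2.4 -0.6]
-0.085 -0.06 14 [-73.6   2.6   0.6]
-0.11 -0.088 29 [-96.2   4.3   5.3]
```

View pics/c7.png

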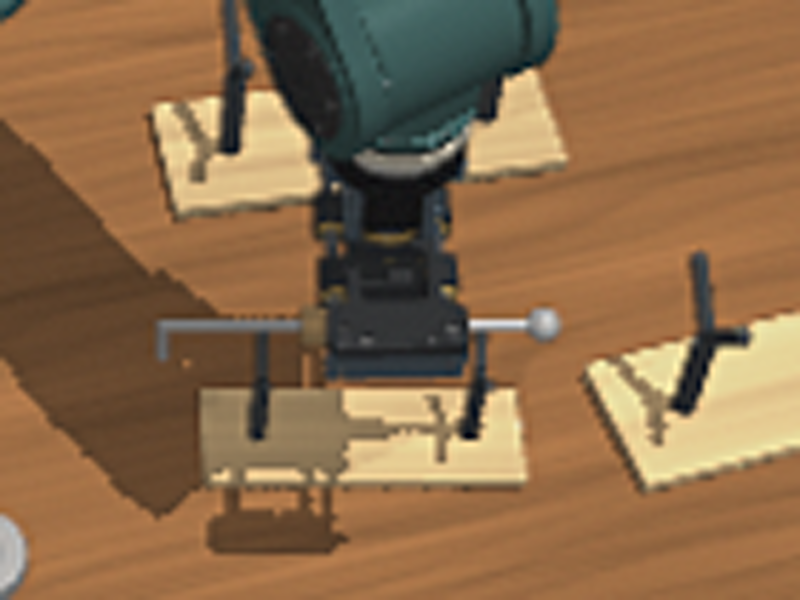

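Level now, ball at (543,323) and elbow at (163,325), above both forks. Lowering and releasing.

```bash
python3 - <<'E'
from h import *
dl=.036
o=[0,np.pi/2+dl,PY]
def tcp(g): return list(np.array(g)+.019*(Rz(PY)@[-np.sin(dl),0,-np.cos(dl)]))
gx,gy=.5299,.1998
f0=state()["ft_force"]
r=move_straight(tcp([gx,gy,.084]),o,rate=.06,f_stop=5)
r2=None
if not r: r2=move_straight(tcp([gx,gy,.0755]),o,rate=.02,f_stop=4)
dwell(.2);s=state();print(r,r2,s["time_s"],s["eef_pos"],(s["ft_force"]-f0).round(1))
for n in("side",):
    p,d=snapshot(n);cv2.imwrite(f"pics/{n}8.png",p[:,:,::-1])
a=cv2.imread("pics/side8.png");cv2.imwrite("pics/c8.png",cv2.resize(a[150:255,270:410],(800,600),interpolation=cv2.INTER_CUBIC))
E
```

```text
False True 24.4333 [0.52936089 0.20035499 0.05730644] [-1.7  1.7  0.7]
```

View pics/c8.png

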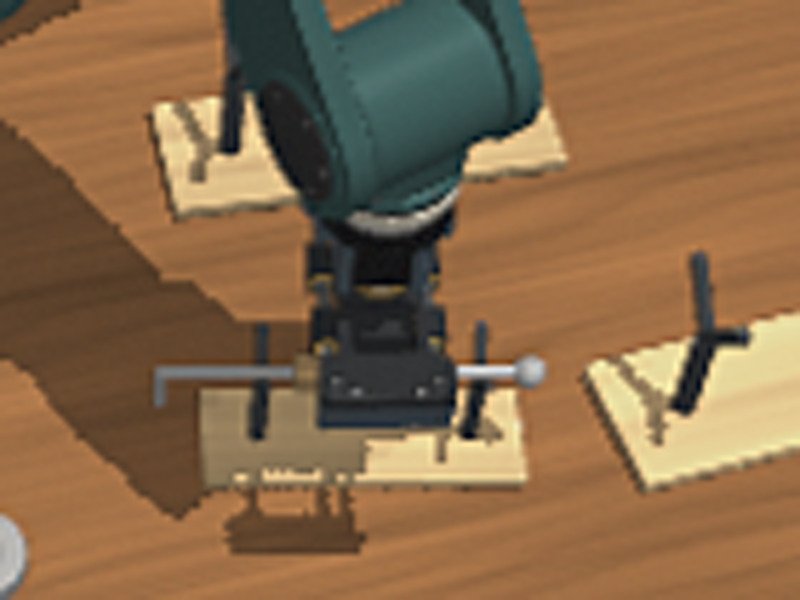

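```bash
python3 - <<'E'
from h import *
gripper_to(.091)
s=state();e=s["eef_pos"];print(s["time_s"],s["finger_gap"],s["ft_force"])
move_straight([e[0],e[1],.19],rate=.1,f_stop=6)
reach([.40,.42,.30],[0,np.pi/2,PY]) if inverse_kinematics([.40,.42,.30],[0,np.pi/2,PY]) is not None else set_joints([1.237,.379,1.734,0,1.028,-.033])
dwell(.5);print(state()["time_s"])
for n in("side","top"):
    p,d=snapshot(n);cv2.imwrite(f"pics/{n}9.png",p[:,:,::-1]);np.save(f"{n}9.npy",d)
    P=cloud(n,d);img=p.astype(int);z=P[...,2];sat=img.max(2)-img.min(2);br=img.mean(2)
    m=(z>.045)&(z<.1)&(P[...,0]>.4)&(P[...,0]<.64)&(P[...,1]>-.05)&(P[...,1]<.31)&(sat<35)&(br>110)&(z>.06)
    q=P[m];r=cv2.minAreaRect(q[:,:2].astype(np.float32));print(n,"steel",len(q),np.round(r[0],4),np.round(r[1],4),r[2],np.percentile(q[:,2],[5,50,95]).round(4))
    L=w2l(P);mm=(L[...,0]<-.12)&(L[...,0]>-.21)&(abs(L[...,1]+.04)<.055)&(L[...,2]>.13)&(L[...,2]<.25)
    q=L[mm];vx,vz,_,_=cv2.fitLine(q[:,[0,2]].astype(np.float32),cv2.DIST_HUBER,0,.01,.01).ravel();print("flap",np.arctan2(abs(vx),abs(vz)))
t=cv2.imread("pics/top9.png");cv2.imwrite("pics/c9.png",cv2.resize(t[185:245,180:290],(770,420),interpolation=cv2.INTER_CUBIC))
E
```

```text
25.6583 0.09097138686483942 [-0.97122214 -0.65533294  0.38690478]
28.7083
side steel 95 [0.5305 0.1884] [0.2297 0.0159] 75.62738800048828 [0.074  0.0782 0.0846]
flap 0.9474129
top steel 130 [0.5284 0.1905] [0.2293 0.015 ] 76.73890686035156 [0.0748 0.0797 0.0864]
flap 0.9468088
```

View pics/c9.png

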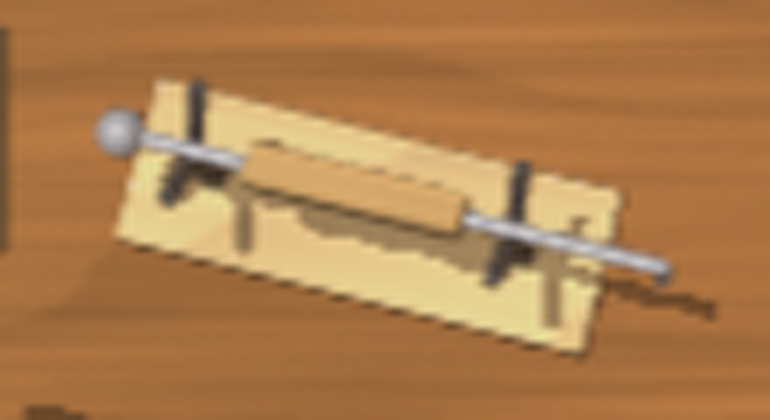

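View pics/side9.png

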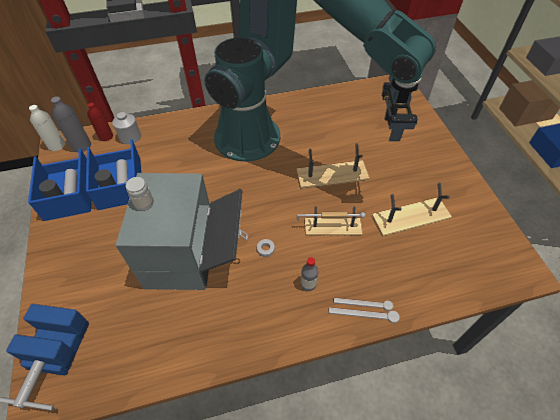

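The pole lies as it did before: ball at (118,131), leg end at (665,270) in the crop. The flap is down, and the tin (138,192), bearing (265,247) and bottle (310,275) are unmoved. Handing in.

```bash
python3 -c "
from rig import *
sign_off(); print(state()['time_s'])"
```

```text
the job is handed in; nothing more can be done
the job is handed in; nothing more can be done
```

The flap is open to its stop, and the pole is back in its rests as it lay before. I handed the job in at about 29 s of the 72 s allowed; no verdict is reported.

- **Hooking:** I took the pole by its handle from the smallest stand. I lowered the leg into the eye, seen about 28 mm towards +y from the strip's middle, and felt no contact.
- **Opening:** I drew the flap along its arc. The forces I sampled stayed below about 7 N, and the stop was felt at about 4–6 N.
- **Unhooking and laying back:** I eased the leg inward and lifted it straight out. I then lowered the pole into the forks with a force stop and moved the arm clear.

**Last checks**
- **Flap:** it measured 0.951 and 0.948 rad at the stop, and 0.947 rad in both views after release. The stop is at 0.95, so this is within measuring error.
- **Pole:** it is level and within about 2 mm of where it lay, with the hook the same way round.
- **Bystanders:** the tin, bearing and bottle look unmoved in the side picture; I did not measure them again.

One thing was off: the pole tipped about 2° nose-up in the grip while pulling. I corrected it by tilting the tool before laying the pole back.

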